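Seat the seed bowl on the seeder's drive pegs

TASK

Make the tray seeder ready: pick up the teal seed bowl by its black grip bar, fit it over the spindle of the green seeder base and, keeping hold of it, feel for the drive pegs by turning it until it drops over them, fully home and level on the metal drive disc. Do not force or drop it; let go only once it is home, and leave the jar, the can and the brush where they are.

Things in the scene. Friction and masses are not known exactly. Their poses are not given: they have to be found in the camera images.
- base: Green box-shaped seeder base, 180 x 160 mm, 60 mm high, fixed; origin at the centre of its underside on the table, z up, -x towards its black control panel. On top, centred, lies an aluminium drive disc, radius 66 mm, its upper face 70 mm above the table, geared (resists turning, 1.2 N m) and stopped at any angle about the vertical; that angle is not reported.
- disc (a point): Centre of the disc's upper face, axes of the base. From it rise a steel spindle (20 mm diameter, straight for 30 mm, then a cone to a 6 mm tip at 40 mm) and four orange drive pegs (14 mm diameter, 12 mm high, chamfered) in a square, at x, y = +-27 mm (38 mm from the axis) in the disc's own unreported angle, so the pattern repeats every 90 degrees.
- bowl: Seed bowl, 0.3 to 0.6 kg, upright on the table; origin at the centre of its underside, z up. Grey square foot 100 x 100 x 15 mm, sides along x and y, open below: a central 23 mm square hole 46 mm deep and four 19 mm square sockets at x, y = +-27 mm, 15 mm deep. Teal dish, 172 mm across the rim, rim 55 mm up. Origin is 82 mm above the table when on the peg tops, 70 mm when home.
- grip (a point): Centre of the bowl's black grip bar, 71 mm above the bowl's origin, axes of the bowl; the bar is 64 mm long along x, 18 mm wide along y, 38 mm tall, on a white column 33 mm square. The bowl drops over the pegs when turned to within about 4 degrees of them.
- jar: Teal seed jar with white cap, 64 mm diameter, 100 mm high; origin at the centre of its underside. To be left alone.
- can: Steel can with paper label, 60 mm diameter, 90 mm high; origin at the centre of its underside. To be left alone.
- brush: Wooden hand brush lying along its x axis, origin at its underside. To be left alone.
There are look-alikes about, which are no part of the job. What is shaped like the bowl but red or yellow is not meant.

How it is judged (in metres and radians):
On the way:
1. the bowl is fully home over the pegs while still held by the gripper (z of bowl in the frame of base between 0.066 and 0.073 m and horizontal distance between bowl and base below 0.005 m and angle between bowl's own z axis and vertical below 0.05 rad and contact force between the fingers and bowl above 1 N), for 0.1 s.
At the end, for the whole second after the job is handed in: The bowl sits fully home on the drive disc: its origin 66 to 73 mm above the base's origin, within 5 mm of the base's axis, level within 0.05 rad, at rest and released (z of bowl in the frame of base between 0.066 and 0.073 m and horizontal distance between bowl and base below 0.005 m and angle between bowl's own z axis and vertical below 0.05 rad and linear speed of bowl below 0.02 m/s and angular speed of bowl below 0.1 rad/s); the robot touches nothing.
It fails at once if the jar is moved by more than 30 mm (distance of jar from where it was at the start of the episode above 0.03 m).
It fails at once if the can is moved by more than 30 mm (distance of can from where it was at the start of the episode above 0.03 m).
It fails at once if the brush is moved by more than 30 mm (distance of brush from where it was at the start of the episode above 0.03 m).
It fails at once if the bowl is forced or dropped onto the base (more than 110 N between them) (contact force between bowl and base above 110 N).
It also fails if it takes over 58 s, if anything falls off the work surface, if the arm or the gripper's body presses on something with over 40 N, if the wrist force passes 120 N, or if a joint passes its speed limit or range.

ROBOT

A 6-joint arm with a two-finger parallel gripper is mounted at the origin on the work surface. World frame = base frame: x ahead of the robot, y to its left, z up, the work surface at z = 0. Lengths are in m, angles in degrees, forces in N, time in s.
With the tool pointing down it reaches from about 0.25 to 0.725 m from the base axis. Payload 9.7 kg.
Tool frame: the origin (TCP) lies on the centre line of the jaws, within the pads' length; the fingertips stand 14 mm ahead of it and the grasp point (between the pads) lies 5 mm behind it; z points along the fingers, y is the line along which they close (so a half turn about z gives the same grasp; the last joint's range is limited). The gripper opens to 85 mm and grips with 20 to 120 N. Pads are 22 mm wide; open, the fingers measure 114 mm over their backs; the gripper's body (76 mm by 85 mm) begins 54 mm behind the grasp point. The pads swing forward as they close: fully open they stand 13 mm farther back than shut.
Start: joints at [72.536, 4.979, 10.078, 95.1, 0, 90], TCP at [0.165, 0.525, 0.245] pointing down, gripper open.
Joint ranges: [-179.16, 179.16], [-48.56, 103.87], [-65.8, 70.77], [-126.05, 130.52], [-82.76, 87.17], [-180, 180]. Speed limits (degrees/s): [127.2, 127.2, 147.25, 180, 180, 180].

INTERFACE

Orientations are given as [roll, pitch, yaw] about the fixed x, y, z axes, in that order (R = Rz(yaw) Ry(pitch) Rx(roll)).
In Python, from workcell import bot, camera, get_calibration, ticket gives the robot as it stands. The module is installed in compiled form; this text tells all that it offers.
- The arm moves only by the tool send_rows, never from a script. Its arguments are lists of equal length, an entry for each row: "linear": the shift along the tool's x, y, z in m, a list of three; "twist": the turn, a rotation vector about the tool's x, y, z in units of 10 degrees (1.0 is 10 degrees), a list of three; "gripper": the opening in per cent of the stroke, from 0 (shut) to 100 (fully open). In form: {"linear": [[x, y, z], ...], "twist": [[wx, wy, wz], ...], "gripper": [gripper, ...]}. A call has 1 to 8 rows; each row shifts and turns the commanded pose from where the row before left it, along the tool's axes as they then stand; what a row does not reach is not made up. A row lasts 1/8 s, in which the tool goes at most 62.5 mm and 10.7 degrees, less where a joint would pass 70% of its speed; a pose out of reach is approached as far as the arm can. A call with a gripper value outside its range is refused whole. The fingers move at their own pace and stop on an object; "grip_force" is the grip in N (left out, the last holds). Time passes only in rows, so rows that do not move let the fingers close. It gives the time, the measured TCP pose, the force, the opening and the grip force at its end, in the units of the state.
- bot.get_obs(): the state, without advancing time (a new reading comes with each control period).
- camera(name): name is "side" or "top" or "wrist"; returns the picture (480x640x3 uint8, red, green, blue); there is no depth.
- get_calibration(name): a dict with "fx", "fy", "cx", "cy" (pixels), "k1" (the pictures are not rectified: a ray, as slopes to the right and down, at radius r is drawn at 1 + k1 r^2 times it, then the intrinsics apply), "origin" and "orientation" of the camera in the world; the wrist camera has in their place "hand_eye" (4x4, takes a point from camera to tool coordinates, whose origin is the TCP and whose axes are the flange's). Camera axes: x right, y down, z forward; pixel columns grow to the right and rows downward; lengths in m; the calibration is good to about 2 mm. A picture is of the moment at which its call begins: read the wrist's pose just before it. get_calibration takes no time and is no camera call.
- ticket.job_done(): hands the job in; it is judged then, once.
The state is a dict: "time": time; "q": joint angles; "qd": joint speeds; "joint_efforts": joint torques, N m; "ee_pos": TCP position; "tcp_rot": TCP orientation; "wrist_force": force on the tool from outside, world axes, zero at the start; "torque": the same for the moment, N m; "opening": finger opening in m; "grasp_force": force on a finger pad.
Only numpy, scipy, OpenCV 4.12 (cv2) and the standard library are available. Lean on these libraries where they do the work, as an engineer would, in place of code of your own. Each camera call takes 0.05 s, during which the arm holds its last target. There are 200 camera calls.

## Working session

There is one attempt and no reset: what is moved stays moved. The work goes in short steps, Python scripts to look and compute and a tool call to move; the robot and the scene stay as the last step left them, time stands still between calls to the robot, and variables do not carry over. Pictures are saved under pics/ and viewed, at most 10 in all, crops included, and the job is handed in when it is done.

Besides the shell and the picture viewer there is one more tool, called after "Emit:" in YAML: its name, and indented under it one key for each argument. send_rows: Moves the arm, as the interface text tells. Its arguments: {"type":"object","properties":{"linear":{"type":"array"},"twist":{"type":"array"},"gripper":{"type":"array"},"grip_force":{"type":"number"}},"required":["linear","twist","gripper"]}

```bash
mkdir -p pics; python3 - <<'E'
from workcell import bot,camera,get_calibration
import cv2,numpy as np
o=bot.get_obs();print({k:o[k] for k in('time','ee_pos','tcp_rot','opening','wrist_force')})
for n in('top','side','wrist'):
    print(n,get_calibration(n))
    cv2.imwrite(f'pics/{n}0.png',camera(n)[:,:,::-1])
E
```

```text
{'time': 0.0, 'ee_pos': array([0.1649897 , 0.5244405 , 0.24455678]), 'tcp_rot': array([-1.79920607e+02,  2.78576060e-04,  1.62537061e+02]), 'opening': 0.08532185717804897, 'wrist_force': array([ 0.04462221, -0.12435787, -0.71379492])}
top {'fx': 466.1317451488657, 'fy': 466.1317451488657, 'cx': 317.21042777109477, 'cy': 239.59985606840422, 'k1': -0.06864210316725178, 'origin': array([ 0.4286802 , -0.00145628,  1.13830227]), 'orientation': array([-171.92763162,    0.50975075,  -88.59571901])}
side {'fx': 437.2130080992845, 'fy': 437.2130080992845, 'cx': 314.30048884066065, 'cy': 239.62663507875092, 'k1': -0.014663038912811014, 'origin': array([ 0.30080115, -0.70436554,  0.73921641]), 'orientation': array([-132.14746399,    0.43824404,  -20.38027271])}
wrist {'fx': 382.59995733012624, 'fy': 382.59995733012624, 'cx': 319.4314154324159, 'cy': 237.82015977945784, 'k1': -0.04884648919372661, 'hand_eye': array([[-3.56135762e-04, -9.61082230e-01, -2.76262231e-01,
         6.98994130e-02],
       [ 9.99999935e-01, -3.56371433e-04, -4.93498077e-05,
        -3.69591194e-04],
       [-5.10227440e-05, -2.76262231e-01,  9.61082295e-01,
        -1.28254711e-01],
       [ 0.00000000e+00,  0.00000000e+00,  0.00000000e+00,
         1.00000000e+00]])}
```

View pics/top0.png

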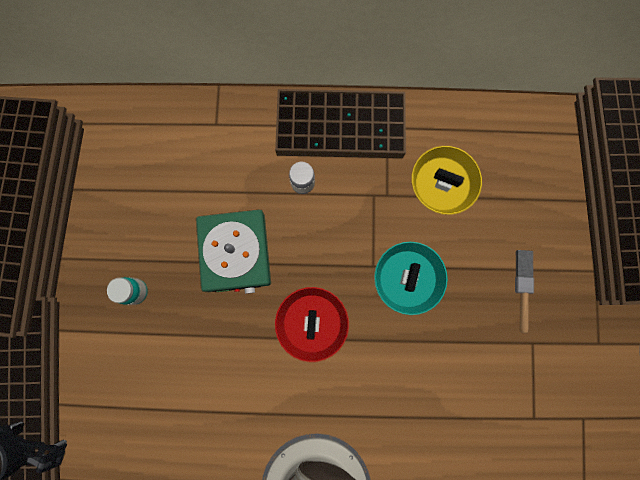

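View pics/side0.png

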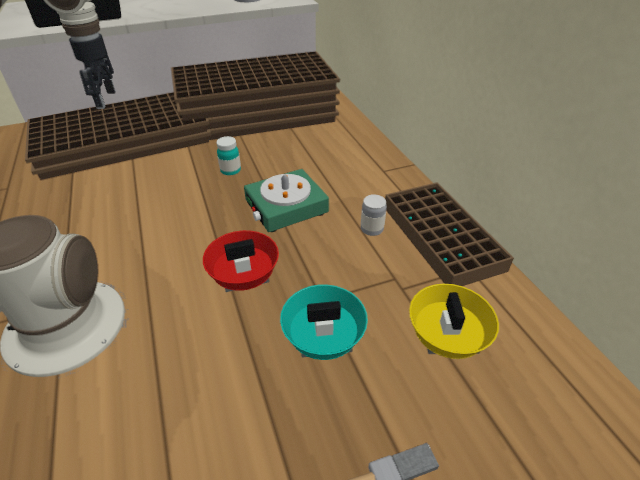

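Look-alikes in the top view: teal bowl (411,278), red bowl (312,325), yellow bowl (447,180). I choose the teal one at (411,278). The seeder base is at (231,250), the jar at (125,291), the can at (302,177) and the brush at (525,290).

```bash
cat >h.py <<'E'
import numpy as np,cv2
from scipy.spatial.transform import Rotation as R
from workcell import bot,camera,get_calibration
def pose(n,obs=None):
    c=get_calibration(n)
    if 'hand_eye' in c:
        T=np.eye(4);T[:3,:3]=R.from_euler('xyz',obs['tcp_rot'],degrees=True).as_matrix();T[:3,3]=obs['ee_pos']
        T=T@c['hand_eye'];return c,T[:3,:3],T[:3,3]
    return c,R.from_euler('xyz',c['orientation'],degrees=True).as_matrix(),np.array(c['origin'])
def cast(n,uv,z,obs=None):
    c,M,o=pose(n,obs)
    K=np.array([[c['fx'],0,c['cx']],[0,c['fy'],c['cy']],[0,0,1]])
    p=cv2.undistortPoints(np.array(uv,float).reshape(-1,1,2),K,np.array([c['k1'],0,0,0,0.]))[:,0]
    d=np.c_[p,np.ones(len(p))]@M.T
    return o+d*((z-o[2])/d[:,2])[:,None]
def blobs(m,amin):
    n,l,s,c=cv2.connectedComponentsWithStats(m.astype(np.uint8))
    return [(s[i,4],c[i],l==i) for i in range(1,n) if s[i,4]>=amin]
def rectw(n,m,z,obs=None):
    """centre and long-axis angle of mask projected on plane z"""
    ct=max(cv2.findContours(m.astype(np.uint8),0,1)[0],key=cv2.contourArea)
    w=cast(n,ct[:,0],z,obs)[:,:2]
    r=cv2.minAreaRect((w*1000).astype(np.float32));b=cv2.boxPoints(r)
    e=[b[1]-b[0],b[2]-b[1]];e=max(e,key=np.linalg.norm)
    return np.round(r[0],1),np.round(r[1],1),np.degrees(np.arctan2(e[1],e[0]))%180
def hsv(i):return cv2.split(cv2.cvtColor(i,cv2.COLOR_RGB2HSV))
def pegs(n,img,roi,z=.082,obs=None):
    h,s,v=hsv(img);m=(h>5)&(h<20)&(s>180)&(v>110)
    k=np.zeros_like(m);x0,y0,x1,y1=roi;k[y0:y1,x0:x1]=1
    b=sorted(blobs(m&k,8),key=lambda t:-t[0])[:4]
    w=cast(n,[t[1] for t in b],z,obs)[:,:2];c=w.mean(0);d=w-c
    a=np.degrees(np.arctan2(d[:,1],d[:,0]))
    return [t[0] for t in b],np.round(c*1000,1),np.round(np.linalg.norm(d,axis=1)*1000,1),np.round((a-45)%90,1)
E
python3 - <<'E'
from h import *
t=cv2.imread('pics/top0.png')[:,:,::-1].copy();h,s,v=hsv(t)
k=np.zeros(v.shape,bool);k[255:300,390:435]=1
b=max(blobs((v<50)&k,20),key=lambda q:q[0]);print('bar',b[:2],rectw('top',b[2],.09))
m=(h>80)&(h<100)&(s>150);m[:, :350]=0
b=max(blobs(m,50),key=lambda q:q[0]);print('dish',rectw('top',b[2],.055))
print(pegs('top',t,(195,205,275,295)))
m=(h>60)&(h<85)&(s>100)&(v<130);m[:, :190]=0;m[:,280:]=0
b=max(blobs(m,50),key=lambda q:q[0]);print('base',rectw('top',b[2],.06))
sd=cv2.imread('pics/side0.png')[:,:,::-1].copy()
print(pegs('side',sd,(255,170,320,205)))
print([np.round(cast('top',[p],z)[0],3) for p,z in(((125,291),.1),((302,175),.09),((525,290),.02))])
a=cv2.resize(t[230:330,360:460],(400,400),interpolation=2);c=cv2.resize(t[200:300,185:285],(400,400),interpolation=2)
cv2.imwrite('pics/crop.png',np.hstack([a,c])[:,:,::-1])
E
```

```text
bar (np.int32(260), array([412.10769231, 276.98461538])) (array([ 497.4, -204.3]), array([20.6, 65.3]), np.float32(165.98999))
dish (array([ 497.8, -208.2]), array([167.3, 168.1]), np.float32(91.16059))
([np.int32(27), np.int32(25), np.int32(23), np.int32(22)], array([553. , 211.9]), array([38.2, 37.9, 38. , 38.1]), array([27.2, 27.4, 26.7, 27.2]))
base (array([550.8, 209.5]), array([180.8, 160.5]), np.float32(7.680671))
([np.int32(19), np.int32(18), np.int32(16)], array([546.5, 189.7]), array([25.2, 40.3, 40. ]), array([26.9, 45.8,  9.2]))
[array([0.449, 0.441, 0.1  ]), array([0.728, 0.051, 0.09 ]), array([ 0.476, -0.492,  0.02 ])]
```

View pics/crop.png

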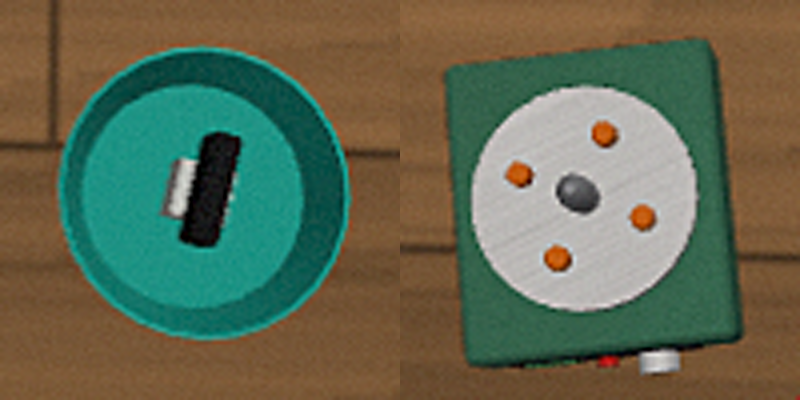

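The crop shows the teal dish with its black bar, so the choice is right. The disc's four pegs are clear too. Moving over the bowl.

Emit:
send_rows:
  linear:
    - [-0.0335,-0.0373,0]
    - [-0.0335,-0.0373,0]
    - [-0.0335,-0.0373,0]
    - [-0.0335,-0.0373,0]
  twist:
    - [0,0,0]
    - [0,0,0]
    - [0,0,0]
    - [0,0,0]
  gripper: [100,100,100,100]
  grip_force: 60

```text
time: 0.65
ee_pos: [0.2484, 0.3406, 0.2451]
tcp_rot: [-180.0, 0.0, 162.6]
wrist_force: [0.6, 0.4, 0.6]
opening: 0.0857
grasp_force: 0.0
```

```bash
python3 -c "
from h import *
o=bot.get_obs();print(o['time'],o['q'],o['ee_pos'],o['tcp_rot'])"
```

```text
0.65 [ 5.39021630e+01 -1.24498361e+01 -6.44727384e+00  9.60077171e+01
 -6.67305912e-03  7.13386325e+01] [0.24840365 0.34061987 0.24507592] [-1.79992981e+02  4.67278996e-03  1.62563531e+02]
```

Emit:
send_rows:
  linear:
    - [-0.0335,-0.0373,0]
    - [-0.0335,-0.0373,0]
    - [-0.0335,-0.0373,0]
    - [-0.0335,-0.0373,0]
    - [-0.0335,-0.0373,0]
    - [-0.0335,-0.0373,0]
    - [-0.0335,-0.0373,0]
    - [-0.0335,-0.0373,0]
  twist:
    - [0,0,0]
    - [0,0,0]
    - [0,0,0]
    - [0,0,0]
    - [0,0,0]
    - [0,0,0]
    - [0,0,0]
    - [0,0,0]
  gripper: [100,100,100,100,100,100,100,100]

```text
time: 1.65
ee_pos: [0.4146, -0.0247, 0.2453]
tcp_rot: [180.0, 0.0, 162.5]
wrist_force: [0.7, 0.8, 0.4]
opening: 0.0852
grasp_force: 0.0
```

Emit:
send_rows:
  linear:
    - [-0.0335,-0.0373,0]
    - [-0.0335,-0.0373,0.01]
    - [-0.0335,-0.0373,0.015]
    - [-0.0335,-0.0373,0.02]
    - [0,0,0]
    - [0,0,0]
  twist:
    - [0,0,0]
    - [0,0,0]
    - [0,0,0]
    - [0,0,0]
    - [0,0,-0.34]
    - [0,0,0]
  gripper: [100,100,100,100,100,100]

```text
time: 2.4
ee_pos: [0.497, -0.2059, 0.1996]
tcp_rot: [180.0, -0.1, 165.9]
wrist_force: [-0.6, 0.3, -0.4]
opening: 0.0856
grasp_force: 0.0
```

```bash
python3 - <<'E'
from h import *
o=bot.get_obs();w=camera('wrist');cv2.imwrite('pics/w1.png',w[:,:,::-1])
print(o['time'],o['q'][[0,5]],o['ee_pos'],o['tcp_rot'])
h,s,v=hsv(w)
for b in blobs(v<50,800):
    print(b[0],b[1],rectw('wrist',b[2],.09,o))
E
```

```text
2.4 [-22.499103    -8.36675269] [ 0.49703332 -0.20585061  0.19959283] [ 1.79984570e+02 -8.04581892e-02  1.65867658e+02]
1478 [618.81326116  18.0135318 ] (array([408.8,  -4.3]), array([24.5, 21.9]), np.float32(85.714386))
2119 [315.57527135 234.59414818] (array([ 495.2, -208.8]), array([15.8, 64.7]), np.float32(166.1597))
51313 [320.40422505 420.6841736 ] (array([ 620.7, -237.2]), array([544.5, 168.9]), np.float32(75.82694))
```

View pics/w1.png

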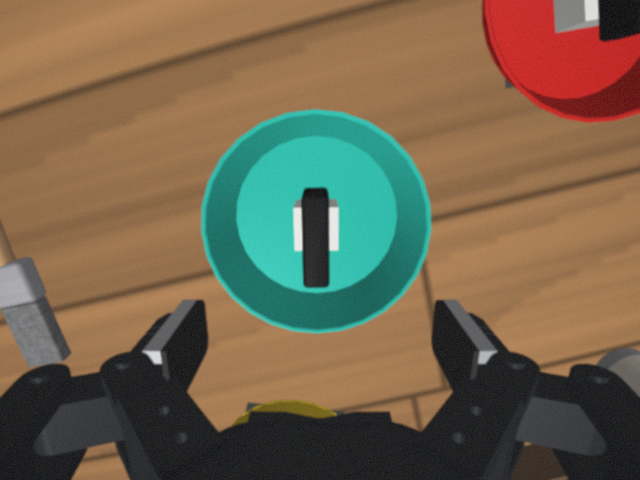

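The wrist view shows the teal bowl centred, its bar at (316,235) running along tool x. Descend and grip.

Emit:
send_rows:
  linear:
    - [0.001,-0.0032,0.03]
    - [0,0,0.04]
    - [0,0,0.03]
    - [0,0,0.02]
    - [0,0,0.0095]
    - [0,0,0]
    - [0,0,0]
    - [0,0,0]
  twist:
    - [0,0,-0.03]
    - [0,0,0]
    - [0,0,0]
    - [0,0,0]
    - [0,0,0]
    - [0,0,0]
    - [0,0,0]
    - [0,0,0]
  gripper: [100,100,100,100,100,100,0,0]
  grip_force: 70

```text
time: 3.45
ee_pos: [0.496, -0.2085, 0.0717]
tcp_rot: [-180.0, 0.1, 166.2]
wrist_force: [-0.2, -0.0, 0.4]
opening: 0.0517
grasp_force: 0.0
```

Emit:
send_rows:
  linear:
    - [0,0,0]
    - [0,0,0]
    - [0,0,0]
    - [0,0,0]
    - [0,0,0]
    - [0,0,0]
  twist:
    - [0,0,0]
    - [0,0,0]
    - [0,0,0]
    - [0,0,0]
    - [0,0,0]
    - [0,0,0]
  gripper: [0,0,0,0,0,0]

```text
time: 4.2
ee_pos: [0.4957, -0.2084, 0.0712]
tcp_rot: [-180.0, 0.0, 166.2]
wrist_force: [0.9, -0.1, 5.7]
opening: 0.0169
grasp_force: 69.3
```

Emit:
send_rows:
  linear:
    - [0,0,-0.01]
    - [0,0,-0.02]
    - [0,0,-0.03]
    - [0,0,-0.04]
    - [0,0,-0.04]
    - [0,0,-0.01]
    - [0,0,0]
    - [0,0,0]
  twist:
    - [0,0,0]
    - [0,0,0]
    - [0,0,0]
    - [0,0,0]
    - [0,0,0]
    - [0,0,0]
    - [0,0,0]
    - [0,0,0]
  gripper: [0,0,0,0,0,0,0,0]

```text
time: 5.2
ee_pos: [0.4949, -0.2081, 0.2187]
tcp_rot: [180.0, -0.2, 166.2]
wrist_force: [0.2, 0.4, -4.1]
opening: 0.0167
grasp_force: 68.6
```

```bash
python3 - <<'E'
from h import *
o=bot.get_obs();w=camera('wrist');cv2.imwrite('pics/w2.png',w[:,:,::-1])
t=camera('top');s=camera('side');cv2.imwrite('pics/t2.png',t[:,:,::-1]);cv2.imwrite('pics/s2.png',s[:,:,::-1])
print(o['time'],o['q'][[0,5]],o['ee_pos'],o['tcp_rot'],o['torque'])
def dish(n,I,z,ob=None):
    h,s,v=hsv(I);m=(h>80)&(h<100)&(s>120)
    b=max(blobs(m,500),key=lambda q:q[0]);print(n,b[1],rectw(n,b[2],z,ob))
z=o['ee_pos'][2]-.0712+.055
dish('wrist',w,z,o);dish('top',t,z)
cv2.imwrite('pics/w2s.png',np.hstack([w[::2,::2],s[100:340,100:420]])[:,:,::-1])
E
```

```text
5.2 [-22.80875443  -9.04168065] [ 0.4949486  -0.20814456  0.21870679] [ 1.79972713e+02 -1.69408327e-01  1.66232966e+02] [-0.01832159  0.02864696  0.00305899]
wrist [319.40686183 226.46994129] (array([ 469.5, -202.3]), array([169.4, 112.3]), np.float32(76.192955))
top [409.27015407 272.86635614] (array([ 502.4, -178.6]), array([111.4, 169.4]), np.float32(170.66322))
```

View pics/w2s.png

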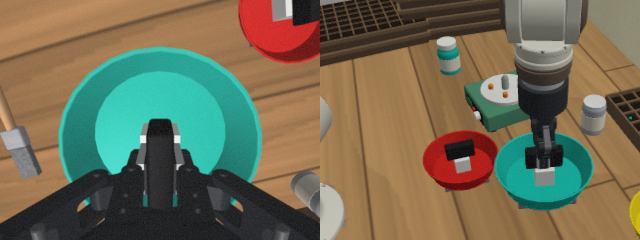

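Bowl held cleanly; side view shows it hanging level from the fingers. Refine bowl offset and disc centre from the pictures I already have.

```bash
python3 - <<'E'
from h import *
from scipy.optimize import least_squares
def fit(w,r,c0):
    f=least_squares(lambda p:np.hypot(*(w-p[:2]).T)-p[2],[*c0,r],loss='soft_l1',f_scale=.001)
    return np.round(f.x*1000,1)
o=dict(ee_pos=np.array([.49495,-.20814,.21871]),tcp_rot=np.array([179.97,-.17,166.23]))
w=cv2.imread('pics/w2.png')[:,:,::-1].copy()
h,s,v=hsv(w);m=((h>80)&(h<100)&(s>120));m[:,560:]=0
m=max(blobs(m,500),key=lambda q:q[0])[2]
ct=max(cv2.findContours(m.astype(np.uint8),0,1)[0],key=cv2.contourArea)[:,0]
p=cast('wrist',ct,o['ee_pos'][2]-.0712+.055,o)[:,:2]
d=np.hypot(*(p-o['ee_pos'][:2]).T);p=p[(d>.078)&(ct[:,1]<280)]
f=fit(p,.086,o['ee_pos'][:2]);M=R.from_euler('xyz',o['tcp_rot'],degrees=True).as_matrix()
print('bowl',len(p),f,'in tool',(M.T@np.r_[f[:2]/1000-o['ee_pos'][:2],0])*1000)
for n,roi in(('top',(195,205,275,295)),('side',(255,165,320,210))):
    t=cv2.imread(f'pics/{n}0.png')[:,:,::-1].copy();h,s,v=hsv(t)
    m=(s<60)&(v>120);k=np.zeros_like(m);k[roi[1]:roi[3],roi[0]:roi[2]]=1
    m=max(blobs(m&k,200),key=lambda q:q[0])[2]
    ct=cv2.convexHull(max(cv2.findContours(m.astype(np.uint8),0,1)[0],key=cv2.contourArea))[:,0]
    q=cast(n,ct,.07)[:,:2];print(n,len(q),fit(q,.066,q.mean(0)))
    h,s,v=hsv(t);g=((h>5)&(h<20)&(s>130)&(v>110))&(k>0)
    print([(b[0],np.round(b[1],1),np.round(cast(n,[b[1]],.078)[0,:2]*1000,1)) for b in blobs(g,4)])
E
```

```text
bowl 550 [ 497.4 -209.1   84.5] in tool [-2.60807712 -0.34924348 -0.00792121]
top 32 [553.6 212.6  65.7]
[(np.int32(983), array([245.5, 218.7]), array([623.9, 179.1])), (np.int32(82), array([195.7, 245.2]), array([559.2, 291.9])), (np.int32(25), array([235.3, 233. ]), array([589.8, 201.2])), (np.int32(25), array([214.3, 243. ]), array([565.4, 248.8])), (np.int32(26), array([245.2, 253.6]), array([542.5, 176.2])), (np.int32(29), array([223.7, 264. ]), array([517.3, 224.4])), (np.int32(32), array([196.5, 267.5]), array([507.7, 287. ])), (np.int32(36), array([272.1, 269.2]), array([508.2, 113. ])), (np.int32(11), array([197.7, 276.1]), array([488.1, 283. ])), (np.int32(14), array([272.1, 278.1]), array([487.9, 112.2])), (np.int32(37), array([198.5, 287.4]), array([462.5, 279.8])), (np.int32(175), array([265.4, 290. ]), array([460.7, 126.3])), (np.int32(10), array([241.7, 290.5]), array([458.1, 180.3])), (np.int32(19), array([226.9, 291.6]), array([454.6, 213.9])), (np.int32(5), array([212.6, 292.2]), array([452.4, 246.7]))]
side 27 [553.2 207.3  68.1]
[(np.int32(8), array([296.4, 165.9]), array([610.2, 285.7])), (np.int32(4), array([271. , 167.2]), array([542.5, 304.3])), (np.int32(9), array([318. , 168.9]), array([660.8, 249.9])), (np.int32(4), array([274.2, 169. ]), array([548.4, 292.6])), (np.int32(22), array([256.8, 176.2]), array([494.5, 275.6])), (np.int32(4), array([276. , 172.5]), array([547.9, 274.3])), (np.int32(20), array([299.6, 185. ]), array([588.5, 195.5])), (np.int32(22), array([270.3, 186. ]), array([515.8, 219.1])), (np.int32(23), array([284.7, 194.3]), array([540. , 170.4]))]
```

Emit:
send_rows:
  linear:
    - [-0.002,0.02,-0.005]
    - [-0.004,0.04,-0.01]
    - [-0.006,0.055,-0.01]
    - [-0.006,0.055,-0.01]
    - [-0.006,0.055,-0.01]
    - [-0.006,0.05,-0.005]
    - [-0.004,0.035,0]
    - [-0.002,0.02,0]
  twist:
    - [0,0,0]
    - [0,0,0]
    - [0,0,0]
    - [0,0,0]
    - [0,0,0]
    - [0,0,0]
    - [0,0,0]
    - [0,0,0]
  gripper: [0,0,0,0,0,0,0,0]

```text
time: 6.35
ee_pos: [0.6091, 0.1062, 0.2704]
tcp_rot: [-180.0, -0.0, 166.4]
wrist_force: [-0.1, 0.1, -3.6]
opening: 0.0171
grasp_force: 68.9
```

Emit:
send_rows:
  linear:
    - [0,0,0]
    - [0,0,0]
    - [0,0,0]
    - [0,0,0]
    - [0,0,0]
    - [0,0,0]
    - [0,0,0]
    - [0,0,0]
  twist:
    - [0,0,0.5]
    - [0,0,0.85]
    - [0,0,0.9]
    - [0,0,0.9]
    - [0,0,0.9]
    - [0,0,0.86]
    - [0,0,0]
    - [0,0,0]
  gripper: [0,0,0,0,0,0,0,0]

```text
time: 7.35
ee_pos: [0.6089, 0.1035, 0.2708]
tcp_rot: [-180.0, -0.0, 117.3]
wrist_force: [-0.1, -0.1, -3.8]
opening: 0.0171
grasp_force: 69.0
```

```bash
python3 - <<'E'
from h import *
o=bot.get_obs();w=camera('wrist');cv2.imwrite('pics/w3.png',w[:,:,::-1])
print(o['time'],o['q'][[0,5]],o['ee_pos'],o['tcp_rot'])
h,s,v=hsv(w);m=(h>3)&(h<22)&(s>150)&(v>110)
M=R.from_euler('xyz',o['tcp_rot'],degrees=True).as_matrix()
for b in blobs(m,60):
    if b[0]<3000: p=cast('wrist',[b[1]],.08,o)[0];print(b[0],np.round(b[1],1),np.round(p*1000,1),np.round(M.T@(p-o['ee_pos'])*1000,1))
E
```

```text
7.35 [ 9.64764075 72.34186222] [0.6088826  0.10350082 0.27080309] [-1.79992743e+02 -1.26005064e-03  1.17305779e+02]
252 [284.7  23.5] [518. 222.  80.] [147.  -26.4 190.8]
252 [355.2  23.5] [565.5 246.6  80. ] [147.   27.1 190.8]
91 [35.5 85.8] [357.2  92.3  80. ] [ 105.5 -228.7  190.8]
81 [107.4 104. ] [416.  105.2  80. ] [  90.  -170.6  190.8]
67 [285.3  92.6] [540.4 177.3  80. ] [ 97.1 -27.  190.8]
69 [354.7  92.7] [589.  202.4  80. ] [ 97.   27.7 190.8]
156 [ 55.  255.7] [414.6 -40.3  80. ] [ -38.7 -238.6  190.8]
```

View pics/w3.png

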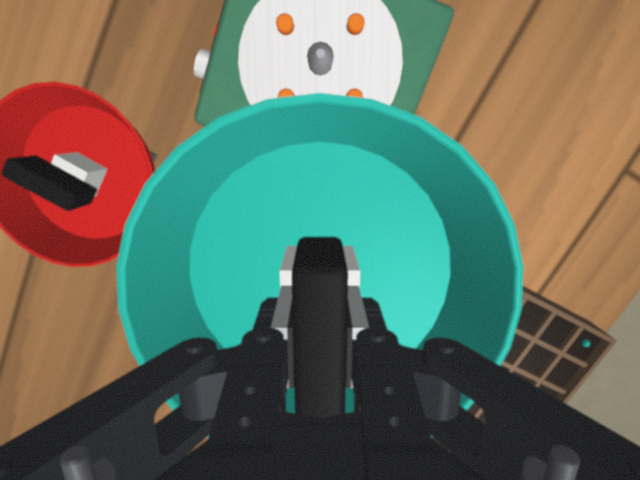

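The wrist view shows the disc: far pegs at (285,24) and (355,24), spindle at (320,58), with the bowl already square to the peg pattern. Check the bowl's offset along the bar from the bar's far end at about (320,238).

```bash
python3 - <<'E'
from h import *
from scipy.optimize import least_squares
o=bot.get_obs();w=cv2.imread('pics/w3.png')[:,:,::-1].copy();h,s,v=hsv(w)
M=R.from_euler('xyz',o['tcp_rot'],degrees=True).as_matrix();z0=o['ee_pos'][2]-.0712
col=v[215:275,312:330].mean(1);g=np.diff(col);e=215+g.argmin()+.5;print('edge row',e,col[::4].astype(int))
print('bar end tool',M.T@(cast('wrist',[(320,e)],z0+.09,o)[0]-o['ee_pos'])*1000)
m=(h>80)&(h<100)&(s>120);m=max(blobs(m,500),key=lambda q:q[0])[2]
ct=max(cv2.findContours(m.astype(np.uint8),0,1)[0],key=cv2.contourArea)[:,0]
p=(cast('wrist',ct,z0+.055,o)-o['ee_pos'])@M*1000;p=p[(np.hypot(p[:,0],p[:,1])>78)&(ct[:,1]<300)][:,:2]
for r in(84.5,86):print(r,least_squares(lambda c:np.hypot(*(p-c).T)-r,[0,0],loss='soft_l1').x)
E
```

```text
edge row 236.5 [199 198 199 199 199 186  27  27  28  29  28  27  29  33  34]
bar end tool [ 3.86213999e+01 -1.91471814e-02 -1.88008878e+01]
84.5 [-3.06193787 -0.16975734]
86 [-4.890795   -0.17911182]
```

The bar edge at row 236.5 is the lower edge of its end face (z0+0.052), which puts the bowl centre about 4 mm behind the TCP along tool x. The rim fit agrees. The shift is therefore +124 mm in x, then down.

Emit:
send_rows:
  linear:
    - [0.012,0.0004,0]
    - [0.024,0,0]
    - [0.03,0,0]
    - [0.03,0,0]
    - [0.02,0,0]
    - [0.008,0,0]
    - [0,0,0]
    - [0,0,0]
  twist:
    - [0,0,0]
    - [0,0,0]
    - [0,0,0]
    - [0,0,0]
    - [0,0,0]
    - [0,0,0]
    - [0,0,0]
    - [0,0,0]
  gripper: [0,0,0,0,0,0,0,0]

```text
time: 8.4
ee_pos: [0.5531, 0.2135, 0.2707]
tcp_rot: [-180.0, 0.0, 117.1]
wrist_force: [0.8, -0.2, -3.8]
opening: 0.0171
grasp_force: 69.0
```

Emit:
send_rows:
  linear:
    - [0,0,0.015]
    - [0,0,0.02]
    - [0,0,0.02]
    - [0,0,0.015]
    - [0,0,0.009]
    - [0,0,0]
    - [0,0,0]
    - [0,0,0]
  twist:
    - [0,0,0]
    - [0,0,0]
    - [0,0,0]
    - [0,0,0]
    - [0,0,0]
    - [0,0,0]
    - [0,0,0]
    - [0,0,0]
  gripper: [0,0,0,0,0,0,0,0]

```text
time: 9.4
ee_pos: [0.553, 0.2143, 0.1925]
tcp_rot: [179.9, 0.0, 117.1]
wrist_force: [-0.8, -0.3, -3.4]
opening: 0.0167
grasp_force: 69.0
```

Emit:
send_rows:
  linear:
    - [0,0,0.003]
    - [0,0,0.003]
    - [0,0,0.003]
    - [0,0,0.003]
    - [0,0,0.003]
    - [0,0,0.003]
    - [0,0,0]
    - [0,0,0]
  twist:
    - [0,0,0]
    - [0,0,0]
    - [0,0,0]
    - [0,0,0]
    - [0,0,0]
    - [0,0,0]
    - [0,0,0]
    - [0,0,0]
  gripper: [0,0,0,0,0,0,0,0]

```text
time: 10.4
ee_pos: [0.5528, 0.2141, 0.1739]
tcp_rot: [180.0, 0.0, 117.1]
wrist_force: [-0.3, 0.6, -3.4]
opening: 0.0171
grasp_force: 69.0
```

Emit:
send_rows:
  linear:
    - [0,0,0.0025]
    - [0,0,0.0025]
    - [0,0,0.0025]
    - [0,0,0.0025]
    - [0,0,0]
    - [0,0,0]
  twist:
    - [0,0,0]
    - [0,0,0]
    - [0,0,0]
    - [0,0,0]
    - [0,0,0]
    - [0,0,0]
  gripper: [0,0,0,0,0,0]

```text
time: 11.15
ee_pos: [0.5528, 0.2141, 0.1638]
tcp_rot: [180.0, 0.0, 117.1]
wrist_force: [0.8, -0.0, -3.3]
opening: 0.017
grasp_force: 69.0
```

Emit:
send_rows:
  linear:
    - [0,0,0.0025]
    - [0,0,0.0025]
    - [0,0,0.0025]
    - [0,0,0.0015]
    - [0,0,0]
    - [0,0,0]
  twist:
    - [0,0,0]
    - [0,0,0]
    - [0,0,0]
    - [0,0,0]
    - [0,0,0]
    - [0,0,0]
  gripper: [0,0,0,0,0,0]

```text
time: 11.9
ee_pos: [0.5528, 0.2141, 0.1549]
tcp_rot: [180.0, 0.0, 117.1]
wrist_force: [0.5, -0.2, -2.9]
opening: 0.017
grasp_force: 69.0
```

Emit:
send_rows:
  linear:
    - [0,0,0.0015]
    - [0,0,0.0015]
    - [0,0,0.0015]
    - [0,0,0]
    - [0,0,0]
  twist:
    - [0,0,0]
    - [0,0,0]
    - [0,0,0]
    - [0,0,0]
    - [0,0,0]
  gripper: [0,0,0,0,0]

```text
time: 12.52
ee_pos: [0.5528, 0.2141, 0.1503]
tcp_rot: [-180.0, 0.0, 117.1]
wrist_force: [0.4, 0.1, -3.6]
opening: 0.0169
grasp_force: 69.0
```

Emit:
send_rows:
  linear:
    - [0,0,0.0015]
    - [0,0,0.0015]
    - [0,0,0.0015]
    - [0,0,0.0015]
    - [0,0,0.001]
    - [0,0,0]
    - [0,0,0]
  twist:
    - [0,0,0]
    - [0,0,0]
    - [0,0,0]
    - [0,0,0]
    - [0,0,0]
    - [0,0,0]
    - [0,0,0]
  gripper: [0,0,0,0,0,0,0]

```text
time: 13.4
ee_pos: [0.5528, 0.2141, 0.1433]
tcp_rot: [180.0, 0.0, 117.1]
wrist_force: [-0.2, 0.4, -4.0]
opening: 0.0172
grasp_force: 69.0
```

Emit:
send_rows:
  linear:
    - [0,0,0.001]
    - [0,0,0.001]
    - [0,0,0]
    - [0,0,0]
  twist:
    - [0,0,0]
    - [0,0,0]
    - [0,0,0]
    - [0,0,0]
  gripper: [0,0,0,0]

```text
time: 13.9
ee_pos: [0.5528, 0.2141, 0.1413]
tcp_rot: [-180.0, 0.0, 117.1]
wrist_force: [0.3, 0.1, -4.3]
opening: 0.017
grasp_force: 69.1
```

Emit:
send_rows:
  linear:
    - [0,0,0.0005]
    - [0,0,0.0005]
    - [0,0,0]
    - [0,0,0]
  twist:
    - [0,0,0]
    - [0,0,0]
    - [0,0,0]
    - [0,0,0]
  gripper: [0,0,0,0]

```text
time: 14.4
ee_pos: [0.5528, 0.2142, 0.1412]
tcp_rot: [180.0, 0.0, 117.1]
wrist_force: [-2.9, -0.5, 6.1]
opening: 0.0169
grasp_force: 70.3
```

```bash
python3 - <<'E'
from h import *
o=bot.get_obs();print(o['wrist_force'],o['torque'],o['ee_pos'],o['grasp_force'])
s=camera('side');w=camera('wrist')
cv2.imwrite('pics/s4.png',np.hstack([cv2.resize(s[120:260,200:386],(400,300)),cv2.resize(w,(400,300))])[:,:,::-1])
E
```

```text
[-2.93549286 -0.53357055  6.14718673] [-0.24540864  0.76475712 -0.03204878] [0.55278477 0.21415537 0.14120685] 70.3177535533905
```

View pics/s4.png

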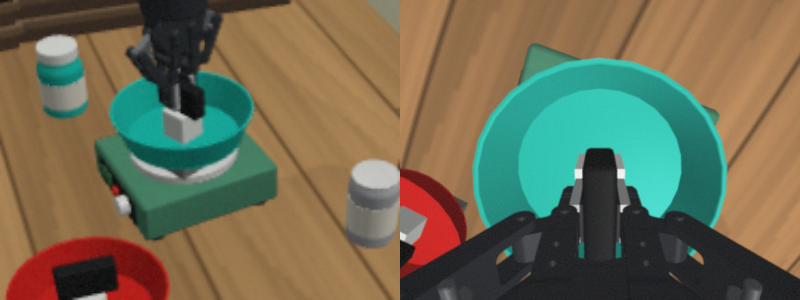

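The bowl is seated: the TCP stopped at 0.1412 m (0.0712 m at the grasp plus 70 mm) with about 10 N of contact. Its foot is flat on the disc in the side view. Releasing and rising.

Emit:
send_rows:
  linear:
    - [0,0,0]
    - [0,0,0]
    - [0,0,0]
    - [0,0,0]
    - [0,0,0]
    - [0,0,0]
    - [0,0,0]
    - [0,0,0]
  twist:
    - [0,0,0]
    - [0,0,0]
    - [0,0,0]
    - [0,0,0]
    - [0,0,0]
    - [0,0,0]
    - [0,0,0]
    - [0,0,0]
  gripper: [10,30,50,60,60,60,60,60]

```text
time: 15.5
ee_pos: [0.5528, 0.2141, 0.1403]
tcp_rot: [180.0, 0.0, 117.1]
wrist_force: [0.1, -0.4, 0.5]
opening: 0.0513
grasp_force: 0.0
```

Emit:
send_rows:
  linear:
    - [0,0,-0.005]
    - [0,0,-0.015]
    - [0,0,-0.03]
    - [0,0,-0.04]
    - [0,0,-0.04]
    - [0,0,-0.02]
    - [0,0,0]
    - [0,0,0]
  twist:
    - [0,0,0]
    - [0,0,0]
    - [0,0,0]
    - [0,0,0]
    - [0,0,0]
    - [0,0,0]
    - [0,0,0]
    - [0,0,0]
  gripper: [60,60,60,60,60,60,60,60]

```text
time: 16.5
ee_pos: [0.5527, 0.2141, 0.2896]
tcp_rot: [-180.0, -0.0, 117.1]
wrist_force: [-0.6, -0.4, -1.0]
opening: 0.0514
grasp_force: 0.0
```

```bash
python3 - <<'E'
from h import *
o=bot.get_obs();print(o['time'],o['ee_pos'],o['wrist_force'])
s=camera('side');w=camera('wrist')
cv2.imwrite('pics/s5.png',np.hstack([cv2.resize(s[120:260,200:386],(400,300)),cv2.resize(w,(400,300))])[:,:,::-1])
E
```

```text
16.5 [0.55268906 0.21412352 0.28962218] [-0.63696391 -0.35801212 -0.97570041]
```

View pics/s5.png

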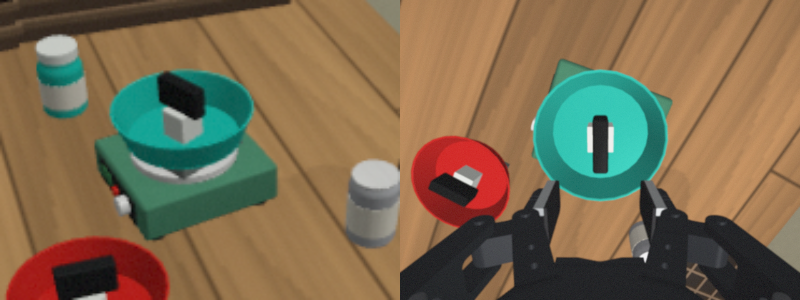

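The bowl sits level on the disc, released, and the gripper is clear of it. The jar and can are unmoved.

```bash
python3 -c "
from workcell import ticket
print(ticket.job_done())"
```

```text
the job is handed in; nothing more can be done
None
```

The job is handed in, with the teal bowl fully home and level on the drive disc and released; I squared it to the pegs from the wrist camera, so it dropped straight over them without being turned to feel for them.

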